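# Free a jammed twist-lock kettle lid

### The arm

A 7-joint arm with a two-finger parallel gripper is mounted at the origin on the work surface. World frame = base frame: x ahead of the robot, y to its left, z up, the work surface at z = 0. Lengths are in m, angles in rad, forces in N, time in s.
With the tool pointing down it reaches from about 0.425 to 0.875 m from the base axis. Payload 4.7 kg.
Tool frame: the origin (TCP) lies midway between the tips of the shut fingers; the grasp point (between the pads) lies ctrl.grasp_offset behind it (ctrl.grasp_offset is the distance from the TCP to the grasp point, in m); z points along the fingers, y is the line along which they close (so a half turn about z gives the same grasp; the last joint's range is limited). The gripper opens to 87 mm and grips with 3 to 60 N. Pads are 19 mm wide; open, the fingers measure 117 mm over their backs; the gripper's body (75 mm by 190 mm) begins 51 mm behind the grasp point.
Start: joints at [-1.103, 0.321, -0.07, 1.45, 0.023, 1.371, -0.057], TCP at [0.285, 0.584, 0.198] pointing down, gripper open.
Joint ranges: [-2.86, 2.86], [-0.3, 2.09], [-1.38, 1.24], [0.06, 2.45], [-1.56, 4.7], [0.09, 2.05], [-2.69, 2.69]. Speed limits (rad/s): [2.57, 2.57, 3.14, 3.14, 3.14, 3.14, 3.14].

### API

Orientations are given as a rotation vector (axis times angle).
In Python, from bench import ctrl gives the robot as it stands. The module is installed in compiled form; this text tells all that it offers.
- The arm moves only by the tool jog_arm, never from a script. Its argument "moves" is one flat list of numbers, 7 for each row, row after row: the shift along the tool's x, y, z in units of 30 cm (1.0 is 30 cm), then the turn, a rotation vector about the tool's x, y, z in units of 60 degrees (1.0 is 60 degrees), then the gripper's target within -1 to 1 (fully open at 1, half-way at 0, shut at -1). In form: [x, y, z, wx, wy, wz, fingers, x, y, z, wx, wy, wz, fingers, ...]. A call has exactly 8 rows; each row is the pose to reach, as a shift and turn from the pose commanded when the call began, along the tool's axes at that moment; what a row does not reach only later rows make up. A row lasts 1/8 s, in which the tool goes at most 62.5 mm and 10.7 degrees, less where a joint would pass 70% of its speed; a pose out of reach is approached as far as the arm can. A call with a number of a shift or a turn outside -1 to 1 is refused whole. A call with a gripper value outside its range is refused whole. The fingers move at their own pace and stop on an object; "newtons" is the grip in N (left out, the last holds). Time passes only in rows, so rows that repeat a pose let the fingers close, or fill a call up. It gives the time, the measured TCP pose, the force, the opening and the grip force at its end, in the units of the state.
- ctrl.get_state(): the state, without advancing time (a new reading comes with each control period).
- ctrl.get_image(name): name is "side" or "top" or "wrist"; returns a dict with "pixels" (384x512x3 uint8, red, green, blue), "fx", "fy", "cx", "cy" (pixels), "xyz" and "rotation" of the camera in the world; the wrist camera has in their place "tool_from_camera" (4x4, takes a point from camera to tool coordinates, whose origin is the TCP and whose axes are the flange's). Camera axes: x right, y up, looking along -z (the intrinsics and any distortion apply to the point x, -y, -z); pixel columns grow to the right and rows downward; lengths in m; the calibration is good to about 2 mm. A picture is of the moment at which its call begins: read the wrist's pose just before it. There is no depth.
- ctrl.close_job(): hands the job in; it is judged then, once.
The state is a dict: "time": time; "joint_positions": joint angles; "qd": joint speeds; "joint_torque": joint torques, N m; "position": TCP position; "tool_rot": TCP orientation; "ft_force": force on the tool from outside, world axes, zero at the start; "torque": the same for the moment, N m; "grip_width": opening from 0.0 (shut) to 1.0 (fully open); "grip_force": force on a finger pad.
Only numpy, scipy, OpenCV 4.12 (cv2) and the standard library are available. Lean on these libraries where they do the work, as an engineer would, in place of code of your own. Each camera call takes 0.05 s, during which the arm holds its last target. There are 200 camera calls.

### The job

The kettle's twist-lock lid has jammed so tight that the kettle turns with it: bring the kettle along the shelf until the side of its handle bears on the near face of the clamp's post, and with the kettle braced there twist the lid anticlockwise until its catches let go. Then lift the lid and finish still holding it, level and straight above the mouth, two or three centimetres clear of the kettle, never taking it higher than a hand's breadth. The kettle is left standing on the shelf by the clamp, and the other things on and around the shelf stay where they are.

Things in the scene. Friction and masses are not known exactly. Their poses are not given: they have to be found in the camera images.
- shelf: low shelf made of a birch drawer front, 200 (x) x 700 (y) x 18 mm, on two battens, fixed; its top is 50 mm above the table. Origin on the table under the board's centre; x points away from the robot, y along the board to the robot's left.
- clamp: dark iron clamp fixed to the right-hand (-y) end of the shelf. Its post is 30 (x) x 34 (y) mm and stands 60 mm above the board; behind and outside it (46 mm to +x, 25 mm to -y) a wooden spatula stands upright in side jaws, blade 52 mm wide, up to 235 mm above the board. Origin on the board's top under the post's middle; axes parallel to the shelf's.
- clamp_face (a point): middle of the post's near face (towards the robot, clamp x = -15 mm), 45 mm above the board: the stop for the kettle's handle.
- kettle: loose empty steel kettle, about 0.5 kg, 144 mm across, collar 93 mm across with its rim at z = 126 mm; origin under its base, z up the axis. Handle on +x, spout on -x reaching 118 mm out at z = 110 mm. It slides on the board (friction about 0.6). At the start the handle points right and towards the robot; turned anticlockwise it can meet the post's near face.
- kettle_handle (a point): on the black D-shaped handle: centre of its top bar, 90 mm from the axis, kettle z = 98 mm. The bar runs out from 58 to 123 mm from the axis, 20 mm wide, 14 mm high; at its end an upright of the same width (111 to 125 mm from the axis) goes down to z = 28 mm. The handle's flat sides lie 10 mm from its middle plane.
- kettle_mouth (a point): centre of the mouth, kettle z = 129 mm: the lid's origin lies here when the lid is closed. Axes as the kettle's.
- lid: the kettle's loose steel lid, 0.13 kg: disc 96 mm across, 5 mm thick. Origin at the centre of the disc's underside, z up, x along its grip bar. Below, a plug 58 mm across goes 15.5 mm into the mouth, with three pins that catch under slotted lips in the collar. A rubber ring under the disc pushes it up with about 16 N: turning takes about 0.8 N m, so an unbraced kettle turns with it.
- lid_grip (a point): on the lid's axis, 24 mm above its origin, in the black grip bar (50 mm long, 14 mm wide, top 35 mm above the origin). Locked: bar in line with the handle, within 0.15 rad. Turned 0.96 rad (0.83 to 1.09) anticlockwise from in line, the pins come free: the ring lifts the lid up to 3 mm and the slots' sides stop the turn; it then lifts straight off. Clockwise is blocked by a stop.
- teapot: cream ceramic teapot, 124 mm across without spout and handle, 116 mm tall, on the shelf left of the kettle; origin under its centre. Not to be moved.
- bowl_a: melamine bowl, 124 mm across, 52 mm tall, on the left end of the shelf; origin under its centre. Not to be moved.
- bowl_b: melamine bowl, 140 mm across, 58 mm tall, on the table in front of the shelf's middle; origin under its centre. Not to be moved.
- scoop: aluminium scoop lying on the table in front of the shelf's right half, 160 mm long, 30 mm tall; origin at the back of its trough, x towards its mouth. Not to be moved.
- tea_tin: round steel tin, 72 mm across, 105 mm tall, on the table behind the shelf; origin under its centre. Not to be moved.
- mug: cream mug, 82 mm across, 92 mm tall, on the table in front of the shelf's left half; origin under its centre. Not to be moved.
Not all that is in view belongs to the job. Leave any red look-alike of the lid alone.

How it is judged:
On the way, in this order (a step that is already met when the one before it is completed fails the run):
1. the kettle's handle bears on the near face of the clamp's post while the lid is still locked (contact force between kettle and clamp above 1 N and angle between the x axis of lid and the x axis of kettle, either way round below 0.25 rad and x of kettle_handle in the frame of clamp between -0.055 and -0.01 m and y of kettle_handle in the frame of clamp between -0.03 and 0.06 m), for 0.05 s.
2. the lid is being twisted, more than half of the way, with the kettle braced on the clamp (angle between the x axis of lid and the x axis of kettle, either way round above 0.5 rad and contact force between kettle and clamp above 0.8 N and z of lid in the frame of kettle_mouth below 0.008 m and x of kettle_handle in the frame of clamp between -0.055 and -0.01 m and y of kettle_handle in the frame of clamp between -0.03 and 0.06 m), for 0.05 s.
3. the lid is off: plug and pins clear of the collar (z of lid in the frame of kettle_mouth above 0.016 m and contact force between lid and kettle below 0.1 N), for 0.2 s.
At the end, for the whole second after the job is handed in: The gripper holds the lid (over 2 N), still, level within 0.12 rad, raised 16 to 60 mm from its closed place, within 15 mm of the mouth's axis and touching the kettle nowhere; the kettle stands on the shelf, its handle beside the post's near face (gap under 30 mm) (all of step 3 and z of lid in the frame of kettle_mouth below 0.06 m and horizontal distance between lid and kettle_mouth below 0.015 m and angle between lid's own z axis and vertical below 0.12 rad and linear speed of each of lid, kettle below 0.02 m/s and contact force between lid and the fingers above 2 N and angle between kettle's own z axis and vertical below 0.05 rad and z of kettle in the frame of shelf between 0.045 and 0.055 m and x of kettle in the frame of shelf between -0.05 and 0.05 m and x of kettle_handle in the frame of clamp between -0.055 and -0.01 m and y of kettle_handle in the frame of clamp between -0.03 and 0.06 m); the arm keeps its last pose, push and grip.
It fails at once if another thing on or around the shelf is moved more than 30 mm or tipped (distance of any of teapot, bowl_a, bowl_b, scoop, tea_tin, mug from where it was at the start of the episode above 0.03 m or angle between any of teapot, bowl_a, bowl_b, scoop, tea_tin, mug's own z axis and vertical above 0.35 rad).
It fails at once if the kettle is tipped (angle between kettle's own z axis and vertical above 0.35 rad).
It fails at once if the lid is taken more than 100 mm up from the mouth (distance between lid and kettle_mouth above 0.1 m).
It also fails if it takes over 61 s, if anything falls off the work surface, if the arm or the gripper's body presses on something with over 40 N, if the wrist force passes 120 N, or if a joint passes its speed limit or range.

## Working session

There is one attempt and no reset: what is moved stays moved. The work goes in short steps, Python scripts to look and compute and a tool call to move; the robot and the scene stay as the last step left them, time stands still between calls to the robot, and variables do not carry over. Pictures are saved under pics/ and viewed, at most 10 in all, crops included, and the job is handed in when it is done.

Besides the shell and the picture viewer there is one more tool, called in YAML: its name, and indented under it one key for each argument. jog_arm: Moves the arm, as the interface text tells. Its arguments: {"type":"object","properties":{"moves":{"type":"array"},"newtons":{"type":"number"}},"required":["moves"]}

```bash
mkdir -p pics; cat > h.py <<'E'
import numpy as np, cv2, pickle
from scipy.spatial.transform import Rotation as R
from bench import ctrl
def snap(n,f):
    s=ctrl.get_state(); im=ctrl.get_image(n); im=dict(im); im['state']={k:s[k] for k in('position','tool_rot')}
    pickle.dump(im,open(f'pics/{f}.pkl','wb')); cv2.imwrite(f'pics/{f}.png',im['pixels'][:,:,::-1]); return im
def load(f): return pickle.load(open(f'pics/{f}.pkl','rb'))
def cam(im):
    if 'tool_from_camera' in im:
        T=np.array(im['tool_from_camera']); Rt=R.from_rotvec(im['state']['tool_rot']).as_matrix()
        return Rt@T[:3,3]+im['state']['position'], Rt@T[:3,:3]
    r=np.array(im['rotation'],float)
    Rm=r if r.shape==(3,3) else R.from_rotvec(r).as_matrix()
    return np.array(im['xyz']),Rm
def und(im,u,v):
    K=np.array([[im['fx'],0,im['cx']],[0,im['fy'],im['cy']],[0,0,1.]])
    d=np.array(im.get('distortion',np.zeros(5)),float)
    return cv2.undistortPoints(np.array([[[u,v]]],float),K,d)[0,0]
def atz(im,u,v,z):
    c,Rm=cam(im); a=und(im,u,v); d=Rm@np.array([a[0],-a[1],-1]); return c+d*(z-c[2])/d[2]
def proj(im,p):
    c,Rm=cam(im); q=Rm.T@(np.array(p)-c); q=np.array([q[0],-q[1],-q[2]])
    K=np.array([[im['fx'],0,im['cx']],[0,im['fy'],im['cy']],[0,0,1.]])
    return cv2.projectPoints(q.reshape(1,1,3),np.zeros(3),np.zeros(3),K,np.array(im.get('distortion',np.zeros(5)),float))[0][0,0]
def crop(f,x0,y0,x1,y1,k,o):
    cv2.imwrite(f'pics/{o}.png',cv2.resize(cv2.imread(f'pics/{f}.png')[y0:y1,x0:x1],None,fx=k,fy=k,interpolation=cv2.INTER_CUBIC))
E
python3 - <<'E'
from h import *
print(ctrl.grasp_offset); s=ctrl.get_state(); print({k:np.round(v,3) for k,v in s.items()})
a=snap('top','top0'); b=snap('side','side0')
for i in(a,b): print({k:v for k,v in i.items() if k not in('pixels','state')})
A=cv2.imread('pics/top0.png');B=cv2.imread('pics/side0.png')
cv2.imwrite('pics/top0b.png',cv2.resize(A,(800,600),interpolation=cv2.INTER_CUBIC))
cv2.imwrite('pics/side0b.png',cv2.resize(B,(800,600),interpolation=cv2.INTER_CUBIC))
E
```

```text
0.0187
{'time': np.float64(0.0), 'joint_positions': array([-1.103,  0.322, -0.07 ,  1.452,  0.023,  1.371, -0.057]), 'qd': array([-0.001,  0.001, -0.   ,  0.001,  0.001,  0.   ,  0.001]), 'joint_torque': array([-1.0000e-03, -4.9127e+01, -4.0400e-01, -3.1254e+01, -6.4000e-02,
        4.4000e-02,  0.0000e+00]), 'position': array([0.285, 0.584, 0.197]), 'tool_rot': array([-7.060e-01, -3.061e+00,  3.000e-03]), 'ft_force': array([-0.18 , -0.008,  0.981]), 'torque': array([-0.016,  0.027, -0.013]), 'grip_force': np.float64(0.0), 'grip_width': np.float64(1.0)}
{'fx': 451.689900462154, 'fy': 451.689900462154, 'cx': 260.23699499908486, 'cy': 187.27784332073236, 'xyz': array([0.36149952, 0.06494096, 1.5070026 ]), 'rotation': array([ 0.09686244, -0.10056806, -1.57881112])}
{'fx': 466.1179345241998, 'fy': 466.1179345241998, 'cx': 261.9900493538776, 'cy': 186.83326895898875, 'xyz': array([ 0.37406393, -0.9614074 ,  1.06622615]), 'rotation': array([ 0.85710107, -0.05149554, -0.16885632])}
```

View pics/top0b.png

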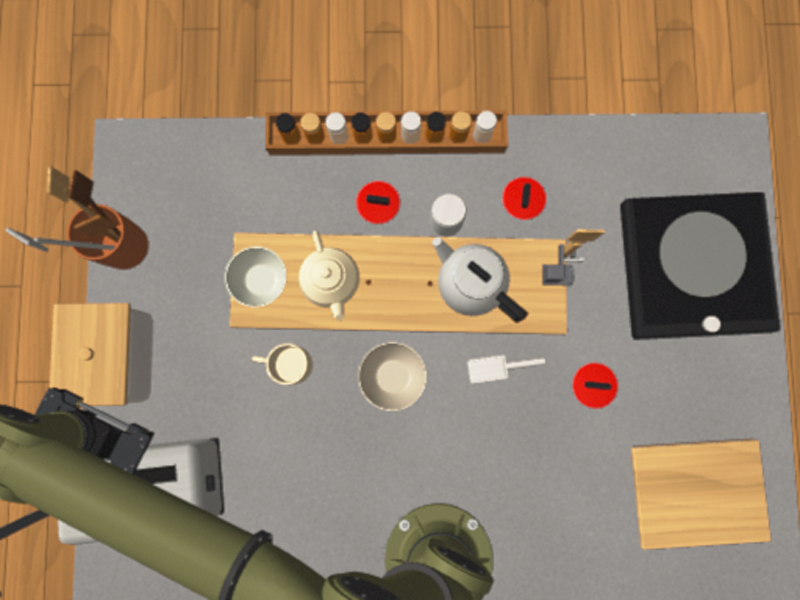

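View pics/side0b.png

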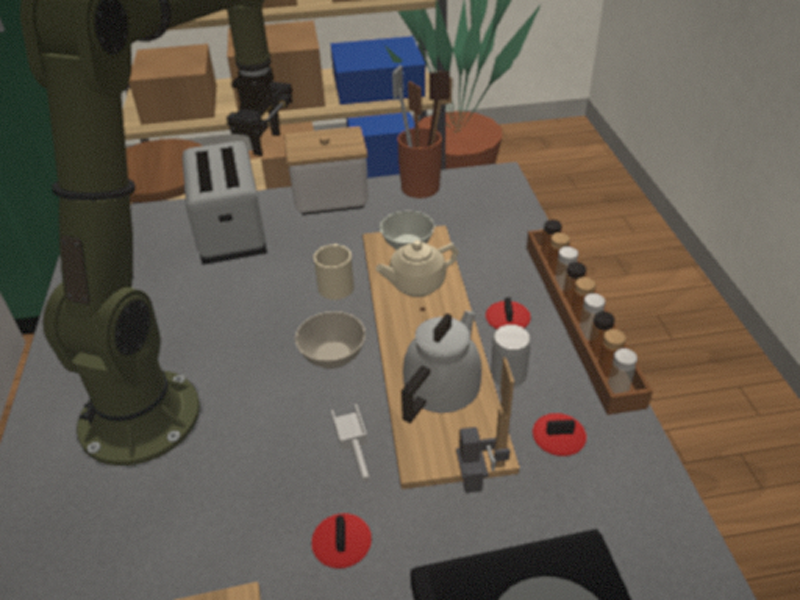

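The top view shows the kettle at about (475,278) in 800-wide pixels with its grip bar at (479,271), the handle end at about (515,307) and the clamp post at about (553,274). I'll enlarge this area.

```bash
python3 - <<'E'
from h import *
crop('top0',265,135,395,230,6,'c1')
crop('side0',245,190,345,325,5,'c2')
E
```

```text
(no output)
```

View pics/c1.png

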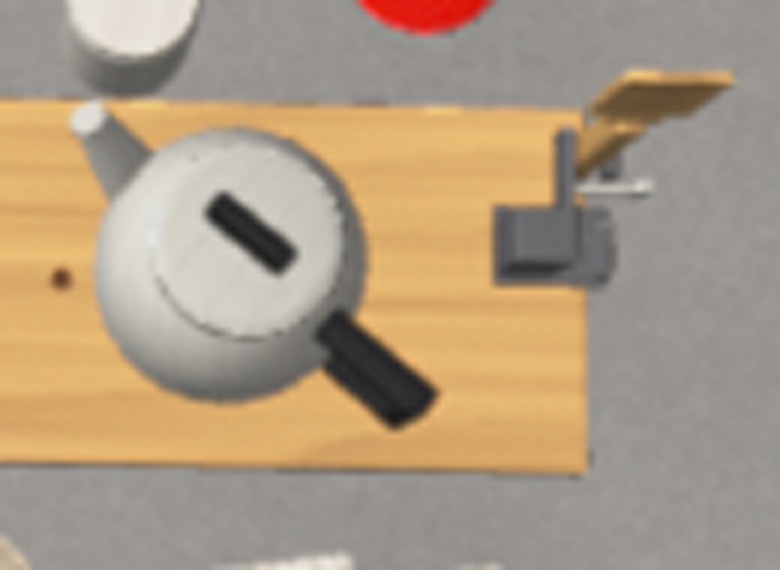

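The crop shows the grip bar running from (216,203) to (287,263), the post's top face spanning about (515..573, 207..262), and the handle bar's outer end at about (425,395).

```bash
python3 - <<'E'
from h import *
im=load('top0')
f=lambda u,v,z: atz(im,265+(u+.5)/6-.5,135+(v+.5)/6-.5,z)
P=lambda n,u,v,z: print(n,np.round(f(u,v,z),4))
P('barA',216,203,.214);P('barB',287,263,.214);P('bar c',252,233,.214)
a=f(216,203,.214);b=f(287,263,.214);print('bar len',np.linalg.norm(a-b),'ang',np.degrees(np.arctan2(*(b-a)[1::-1])))
P('handle near collar',335,318,.155);P('handle end',424,388,.155)
P('post top c',544,235,.11);P('post near edge mid',544,262,.11);P('post bottom near-left',493,285,.05)
P('shelf right far',587,105,.05);P('shelf right near',587,473,.05)
P('shelf left-top', 265*0+(-1)*0, 100,.05); P('left low',0,463,.05)
# lid disc edges (z=.184 top)
P('lid L',152,245,.184);P('lid R',343,240,.184)
P('body left',97,265,.10);P('body right',367,262,.10);P('spout tip',88,118,.16)
im2=load('side0')
for p in ((.555,-.05,.214),(.57,-.22,.11)): print(proj(im2,p),(proj(im2,p)-[245,190])*5)
E
```

```text
barA [ 0.5786 -0.0566  0.214 ]
barB [ 0.5489 -0.0902  0.214 ]
bar c [ 0.5638 -0.0736  0.214 ]
bar len 0.04481918568941002 ang -131.42694242869112
handle near collar [ 0.5293 -0.1207  0.155 ]
handle end [ 0.4935 -0.1644  0.155 ]
post top c [ 0.5774 -0.2371  0.11  ]
post near edge mid [ 0.5632 -0.2366  0.11  ]
post bottom near-left [ 0.5595 -0.2214  0.05  ]
shelf right far [ 0.6584 -0.2763  0.05  ]
shelf right near [ 0.4569 -0.2685  0.05  ]
shelf left-top [0.6645 0.045  0.05  ]
left low [0.4655 0.0473 0.05  ]
lid L [ 0.563  -0.0273  0.184 ]
lid R [ 0.5645 -0.1217  0.184 ]
body left [ 0.5654 -0.0041  0.1   ]
body right [ 0.5656 -0.1459  0.1   ]
spout tip [0.6319 0.0021 0.16  ]
[278.18961023 200.10515444] [165.94805114  50.52577221]
[296.7355387  272.80552286] [258.67769352 414.02761432]
```

View pics/c2.png

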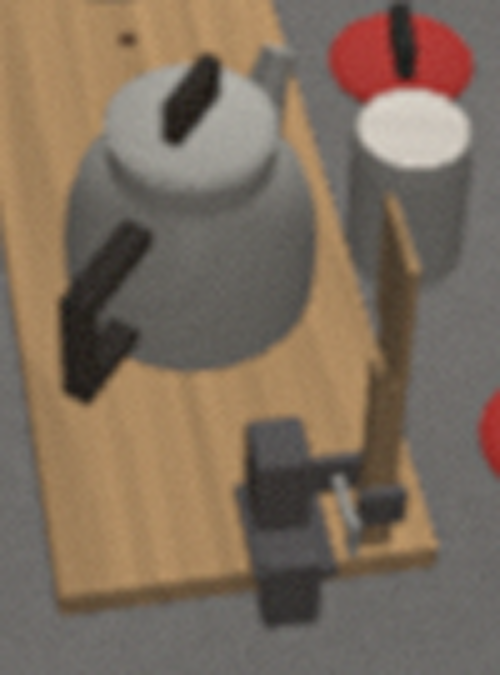

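Measurements:
- **Kettle:** axis near (0.564, -0.074), handle at about -130°. The lid disc measures 94 mm and the body 142 mm, so these agree with the given sizes.
- **Clamp:** post at (0.577, -0.237), near face at x≈0.5625.
- **Plan:** grip the lid bar with tool y at -40°, drag and turn the kettle onto the post, then keep twisting.

jog_arm:
  moves: [0,0,-0.2,0,0,0.1,0,-0.9,-0.78,-0.33,0,0,0.85,0,-0.9,-0.78,-0.33,0,0,0.85,0,-0.9,-0.78,-0.33,0,0,0.85,0,-0.9,-0.78,-0.33,0,0,0.85,0,-0.9,-0.78,-0.33,0,0,0.85,0,-0.9,-0.78,-0.33,0,0,0.85,0,-0.9,-0.78,-0.33,0,0,0.85,0]

```text
time: 1.1
position: [0.4272, 0.2512, 0.2976]
tool_rot: [1.965, 2.45, 0.001]
ft_force: [-0.3, 0.5, -0.2]
grip_width: 0.501
grip_force: 0.0
```

```bash
cat >> h.py <<'E'
def goal(p,yaw):
    "units to reach TCP p with tool down and tool y at yaw deg"
    s=ctrl.get_state(); R0=R.from_rotvec(s['tool_rot']); y=np.radians(yaw)
    Y=np.array([np.cos(y),np.sin(y),0]); Z=np.array([0,0,-1.]); X=np.cross(Y,Z)
    Rt=R.from_matrix(np.c_[X,Y,Z])
    d=R0.inv().apply(np.array(p)-s['position'])/.3; w=(R0.inv()*Rt).as_rotvec()/np.radians(60)
    print('t',round(float(s['time']),2),'pos',np.round(s['position'],4),'yawy',round(float(np.degrees(np.arctan2(*R0.as_matrix()[1::-1,1]))),2),'F',np.round(s['ft_force'],1),'T',np.round(s['torque'],2),'grip',round(float(s['grip_width']),3),round(float(s['grip_force']),1),'q7',round(float(s['joint_positions'][6]),2))
    print('units',np.round(d,4),np.round(w,4))
E
python3 -c "
from h import *
goal((.564,-.0745,.29),-40)"
```

```text
t 1.1 pos [0.4272 0.2512 0.2976] yawy 12.53 F [-0.3  0.5 -0.2] T [-0.03  0.05 -0.03] grip 0.501 0.0 q7 -0.38
units [-1.1586  0.2095  0.0259] [ 1.300e-03 -4.000e-04  8.755e-01]
```

jog_arm:
  moves: [-1,0.21,0.03,0,0,0.875,0,-1,0.21,0.03,0,0,0.875,0,-1,0.21,0.03,0,0,0.875,0,-1,0.21,0.03,0,0,0.875,0,-1,0.21,0.03,0,0,0.875,0,-1,0.21,0.03,0,0,0.875,0,-1,0.21,0.03,0,0,0.875,0,-1,0.21,0.03,0,0,0.875,0]

```text
time: 2.1
position: [0.5537, -0.0201, 0.2877]
tool_rot: [-2.838, -1.346, 0.0]
ft_force: [-0.0, 0.5, -0.0]
grip_width: 0.502
grip_force: 0.0
```

```bash
python3 -c "
from h import *
goal((.564,-.0745,.23),-40)
im=snap('wrist','w1'); cv2.imwrite('pics/w1b.png',cv2.resize(cv2.imread('pics/w1.png'),(800,600)))
print(proj(im,(.564,-.0745,.214))*800/512)
"
```

```text
t 2.1 pos [ 0.5537 -0.0201  0.2877] yawy -39.26 F [-0.   0.5 -0. ] T [-0.03  0.08  0.05] grip 0.502 0.0 q7 -0.65
units [-0.1188  0.1415  0.1922] [-0.0009 -0.0003  0.0123]
[465.21907269 352.93586366]
```

View pics/w1b.png

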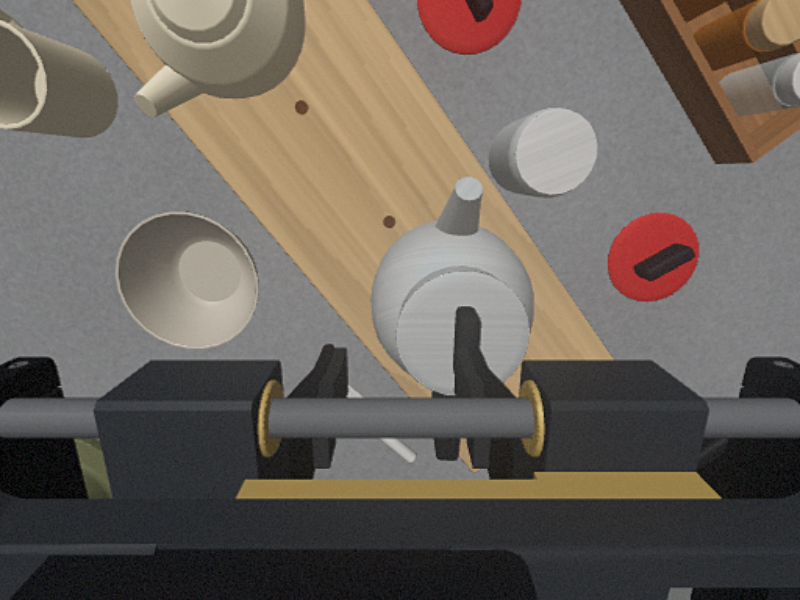

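The wrist view shows the lid disc spanning columns 397 to 529 and rows 272 to 392. The bar is upright in the picture, so it lines up with the tool, and its far end is at (467,308). I'll check these against the earlier position.

```bash
python3 -c "
from h import *
im=load('w1'); k=.64
for n,u,v,z in(('L',397,332,.183),('R',529,332,.183),('T',463,271,.184),('B',463,393,.181),('barend',467,308,.214)): print(n,np.round(atz(im,u*k,v*k,z),4))
c=(atz(im,397*k,332*k,.183)+atz(im,529*k,332*k,.183))/2; e=(atz(im,463*k,271*k,.184)+atz(im,463*k,393*k,.181))/2; print(c,e)
b=atz(im,467*k,308*k,.214); print(np.linalg.norm(b[:2]-c[:2]),np.degrees(np.arctan2(b[1]-c[1],b[0]-c[0])))
goal((.564,-.0745,.21),-40); goal((.564,-.0745,.188),-40)
"
```

```text
L [ 0.5315 -0.0444  0.183 ]
R [ 0.6042 -0.1037  0.183 ]
T [ 0.5945 -0.0383  0.184 ]
B [ 0.5384 -0.1136  0.181 ]
barend [ 0.5831 -0.0509  0.214 ]
[ 0.56781952 -0.07405821  0.183     ] [ 0.56646194 -0.07598914  0.1825    ]
0.027728357796497915 56.59123268910654
t 2.15 pos [ 0.5537 -0.0204  0.2878] yawy -39.28 F [-0.6  0.7  0.4] T [-0.09  0.08 -0.  ] grip 0.499 0.0 q7 -0.65
units [-0.118   0.1409  0.2593] [-0.0006 -0.0003  0.012 ]
t 2.15 pos [ 0.5537 -0.0204  0.2878] yawy -39.28 F [-0.6  0.7  0.4] T [-0.09  0.08 -0.  ] grip 0.499 0.0 q7 -0.65
units [-0.118   0.141   0.3327] [-0.0006 -0.0003  0.012 ]
```

jog_arm:
  moves: [-0.12,0.143,0.15,0,0,0,0,-0.12,0.143,0.25,0,0,0,0,-0.12,0.143,0.3,0,0,0,0,-0.12,0.143,0.335,0,0,0,0,-0.12,0.143,0.335,0,0,0,0,-0.12,0.143,0.335,0,0,0,-0.3,-0.12,0.143,0.335,0,0,0,-0.9,-0.12,0.143,0.335,0,0,0,-1]
  newtons: 50

```text
time: 3.15
position: [0.5645, -0.0776, 0.188]
tool_rot: [2.841, 1.34, 0.001]
ft_force: [-0.5, 0.5, -0.1]
grip_width: 0.239
grip_force: 0.0
```

jog_arm:
  moves: [0,0,0,0,0,0,-1,0,0,0,0,0,0,-1,0,0,0,0,0,0,-1,0,0,0,0,0,0,-1,0,0,0,0,0,0,-1,0,0,0,0,0,0,-1,0,0,0,0,0,0,-1,0,0,0,0,0,0,-1]

```text
time: 4.15
position: [0.564, -0.0775, 0.1875]
tool_rot: [-2.841, -1.34, 0.0]
ft_force: [-3.3, 1.9, 4.0]
grip_width: 0.137
grip_force: 50.0
```

```bash
python3 -c "
from h import *
goal((.5525,-.119,.187),0)
snap('top','top1');snap('side','side1');
crop('top1',265,135,395,230,4,'a');crop('side1',225,170,355,325,4,'b')
a=cv2.imread('pics/a.png');b=cv2.imread('pics/b.png')
h=np.zeros((620,a.shape[1]+10,3),np.uint8)
b=cv2.resize(b,None,fx=380/620,fy=380/620)
cv2.imwrite('pics/ab.png',np.hstack([a,b]) if b.shape[0]==a.shape[0] else a)
print(a.shape,b.shape)
"
```

```text
t 4.15 pos [ 0.564  -0.0775  0.1875] yawy -39.49 F [-3.3  1.9  4. ] T [0.31 0.9  0.03] grip 0.137 50.0 q7 -0.52
units [-0.1312  0.0583  0.0018] [-3.000e-04 -2.000e-04 -6.582e-01]
(380, 520, 3) (380, 319, 3)
```

The bar is gripped at 50 N. Next I'll drag the kettle to about (0.5525,-0.12) while turning it 31° anticlockwise, slowly.

jog_arm:
  moves: [-0.02,0.01,0,0,0,-0.07,-1,-0.04,0.018,0,0,0,-0.15,-1,-0.06,0.027,0,0,0,-0.23,-1,-0.08,0.036,0,0,0,-0.31,-1,-0.1,0.045,0,0,0,-0.39,-1,-0.12,0.054,0,0,0,-0.47,-1,-0.132,0.058,0,0,0,-0.52,-1,-0.132,0.058,0,0,0,-0.52,-1]

```text
time: 5.25
position: [0.5526, -0.118, 0.1885]
tool_rot: [-2.374, -2.055, -0.004]
ft_force: [-4.7, 5.1, 8.0]
grip_width: 0.139
grip_force: 50.1
```

```bash
python3 -c "
from h import *
goal((.5525,-.119,.187),0)
snap('top','top1');snap('side','side1')
crop('top1',265,135,395,230,4,'a');crop('side1',225,190,345,325,4,'b')
a=cv2.imread('pics/a.png');b=cv2.imread('pics/b.png')
b=cv2.resize(b,None,fx=380/540,fy=380/540,interpolation=cv2.INTER_AREA)
a=a[:,60:]
cv2.imwrite('pics/ab1.png',np.hstack([a,b])); print(a.shape,b.shape)
"
```

```text
t 5.25 pos [ 0.5526 -0.118   0.1885] yawy -8.24 F [-4.7  5.1  8. ] T [ 1.06  1.19 -0.02] grip 0.139 50.1 q7 0.1
units [-0.0034  0.0001  0.0051] [ 0.0007 -0.0024 -0.1373]
(380, 460, 3) (380, 338, 3)
```

View pics/ab1.png

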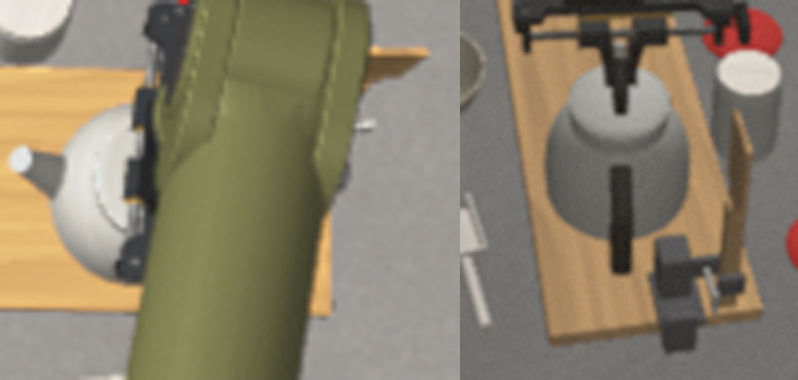

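The side view shows the kettle upright, with its handle now at columns 610 to 632 and pointing towards the camera, left of the post at 657 to 690. I'll locate the handle's end.

```bash
python3 -c "
from h import *
im=load('side1'); k=380/540*4
f=lambda u,v,z: np.round(atz(im,225+(u-460)/k,190+v/k,z),4)
print('upright foot',f(621,272,.078),'L',f(611,272,.078),'R',f(632,272,.078))
print('bar inner',f(621,168,.15))
print('post near top-left',f(657,243,.11),f(654,290,.07),'post base',f(656,318,.05))
print('spout',atz(load('top1'),265+15+20/4,135+160/4,.17))
"
```

```text
upright foot [ 0.5294 -0.2322  0.078 ] L [ 0.5204 -0.2305  0.078 ] R [ 0.5394 -0.2341  0.078 ]
bar inner [ 0.5417 -0.1703  0.15  ]
post near top-left [ 0.5631 -0.2302  0.11  ] [ 0.5563 -0.2517  0.07  ] post base [ 0.555  -0.2682  0.05  ]
spout [ 0.56649284 -0.01361558  0.17      ]
```

The handle points at about -99°. Its upright foot is at y≈-0.225, some 22 mm in front of the post face. The kettle axis is about 6 mm behind the TCP along the bar. I'll shift 10 mm towards the clamp and turn until the handle touches.

jog_arm:
  moves: [-0.015,0,0,0,0,-0.02,-1,-0.033,0.001,0,0,0,-0.05,-1,-0.033,0.002,0,0,0,-0.1,-1,-0.033,0.003,0,0,0,-0.14,-1,-0.033,0.004,0,0,0,-0.17,-1,-0.033,0.005,0,0,0,-0.2,-1,-0.033,0.005,0,0,0,-0.22,-1,-0.033,0.005,0,0,0,-0.22,-1]
  newtons: 60

```text
time: 6.35
position: [0.5516, -0.1309, 0.1878]
tool_rot: [2.126, 2.313, -0.003]
ft_force: [-5.8, -0.1, 6.5]
grip_width: 0.134
grip_force: 60.0
```

```bash
python3 -c "
from h import *
goal((.5525,-.129,.187),3)
snap('side','side2'); crop('side2',225,190,345,325,4,'b2')
"
```

```text
t 6.35 pos [ 0.5516 -0.1309  0.1878] yawy 4.83 F [-5.8 -0.1  6.5] T [-0.18  1.28  0.  ] grip 0.134 60.0 q7 0.35
units [0.006  0.0036 0.0028] [-0.0013  0.0013  0.0306]
```

View pics/b2.png

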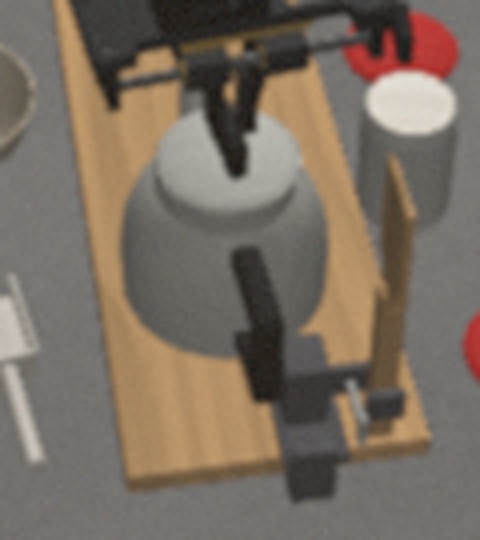

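The handle now lies alongside the post's near face, with its upright at about (265,380), just left of the post. I'll turn on slowly to build contact.

jog_arm:
  moves: [0,0.001,0,0,0,-0.03,-1,0,0.002,0,0,0,-0.06,-1,0,0.003,0,0,0,-0.09,-1,0,0.004,0,0,0,-0.12,-1,0,0.004,0,0,0,-0.15,-1,0.001,0.005,0,0,0,-0.18,-1,0.001,0.006,0,0,0,-0.21,-1,0.001,0.006,0,0,0,-0.24,-1]

```text
time: 7.4
position: [0.5527, -0.1308, 0.1878]
tool_rot: [-1.82, -2.559, 0.004]
ft_force: [-6.8, 0.1, 6.0]
grip_width: 0.132
grip_force: 61.5
```

```bash
python3 -c "
from h import *
goal((.5525,-.129,.187),60)
"
```

```text
t 7.4 pos [ 0.5527 -0.1308  0.1878] yawy 19.17 F [-6.8  0.1  6. ] T [-0.15  1.61 -0.51] grip 0.132 61.5 q7 0.59
units [0.0059 0.0014 0.0026] [-2.600e-03 -6.000e-04 -6.805e-01]
```

jog_arm:
  moves: [0,0.001,0,0,0,-0.05,-1,0,0.002,0,0,0,-0.1,-1,0,0.003,0,0,0,-0.15,-1,0.001,0.004,0,0,0,-0.2,-1,0.001,0.005,0,0,0,-0.25,-1,0.001,0.006,0,0,0,-0.3,-1,0.001,0.007,0,0,0,-0.35,-1,0.002,0.008,0,0,0,-0.4,-1]

```text
time: 8.4
position: [0.5541, -0.1305, 0.1879]
tool_rot: [-1.248, -2.881, 0.006]
ft_force: [-8.6, -1.5, 7.8]
grip_width: 0.135
grip_force: 61.6
```

```bash
python3 -c "
from h import *
goal((.5525,-.129,.187),60)
snap('side','side3'); crop('side3',225,190,345,325,4,'b3')
"
```

```text
t 8.4 pos [ 0.5541 -0.1305  0.1879] yawy 43.16 F [-8.6 -1.5  7.8] T [-0.45  2.06 -0.55] grip 0.135 61.6 q7 1.01
units [ 0.0073 -0.0003  0.0031] [-0.0038 -0.0013 -0.2807]
```

View pics/b3.png

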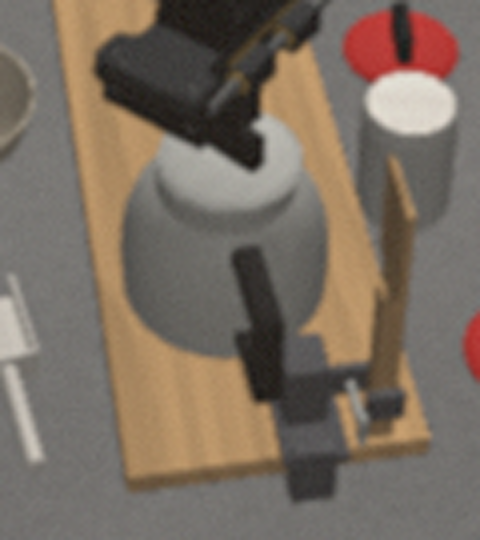

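The kettle has not moved: the handle is still at (265,380) against the post, while the gripper and lid have turned. I'll carry on to about 55° relative.

jog_arm:
  moves: [0,0.001,0,0,0,-0.05,-1,0,0.002,0,0,0,-0.1,-1,0,0.003,0,0,0,-0.15,-1,0.001,0.003,0,0,0,-0.2,-1,0.001,0.004,0,0,0,-0.24,-1,0.001,0.005,0,0,0,-0.27,-1,0.001,0.005,0,0,0,-0.29,-1,0.001,0.005,0,0,0,-0.29,-1]

```text
time: 9.45
position: [0.5553, -0.1297, 0.1889]
tool_rot: [-0.8, -3.036, 0.005]
ft_force: [-9.6, -1.8, 13.1]
grip_width: 0.137
grip_force: 60.7
```

```bash
python3 -c "
from h import *
goal((.5525,-.129,.187),62)
"
```

```text
t 9.45 pos [ 0.5553 -0.1297  0.1889] yawy 60.49 F [-9.6 -1.8 13.1] T [-0.42  2.16 -0.31] grip 0.137 60.7 q7 1.3
units [ 0.0092 -0.0027  0.0065] [-0.0033 -0.0007 -0.0252]
```

The vertical force rose to 13 N and the twist moment dropped, so the catches have let go. I'll lift gently.

jog_arm:
  moves: [0,0,-0.004,0,0,0,-1,0,0,-0.008,0,0,0,-1,0,0,-0.012,0,0,0,-1,0,0,-0.016,0,0,0,-1,0,0,-0.02,0,0,0,-1,0,0,-0.02,0,0,0,-1,0,0,-0.02,0,0,0,-1,0,0,-0.02,0,0,0,-1]

```text
time: 10.45
position: [0.5571, -0.1261, 0.1932]
tool_rot: [-0.794, -3.039, 0.0]
ft_force: [-2.5, -1.0, -1.9]
grip_width: 0.134
grip_force: 60.1
```

```bash
python3 -c "
from h import *
goal((.5525,-.129,.187),62)
"
```

```text
t 10.45 pos [ 0.5571 -0.1261  0.1932] yawy 60.71 F [-2.5 -1.  -1.9] T [-0.29  0.78 -0.04] grip 0.134 60.1 q7 1.3
units [ 0.0086 -0.0157  0.0208] [-0.0001 -0.0003 -0.0215]
```

The force is now about the lid's own weight, so it is free. I'll raise it another 20 mm or so.

jog_arm:
  moves: [0,0,-0.01,0,0,0,-1,0,0,-0.02,0,0,0,-1,0,0,-0.03,0,0,0,-1,0,0,-0.04,0,0,0,-1,0,0,-0.05,0,0,0,-1,0,0,-0.06,0,0,0,-1,0,0,-0.075,0,0,0,-1,0,0,-0.075,0,0,0,-1]

```text
time: 11.45
position: [0.5575, -0.1263, 0.2165]
tool_rot: [0.794, 3.039, 0.0]
ft_force: [0.6, 0.3, -1.0]
grip_width: 0.132
grip_force: 60.0
```

```bash
python3 -c "
from h import *
goal((.5525,-.129,.187),62)
snap('side','side4'); crop('side4',225,160,345,325,4,'b4')
s=cv2.imread('pics/b4.png'); s=cv2.resize(s,(436,600)); snap('top','top4'); snap('wrist','w4'); crop('top4',265,135,395,230,3,'a4'); a=cv2.imread('pics/a4.png')[:,30:]
w=cv2.resize(cv2.imread('pics/w4.png'),(360,270))
out=np.zeros((600,800,3),np.uint8); out[:,:436]=s; out[:285,436:796]=a; out[300:570,436:796]=w
cv2.imwrite('pics/m4.png',out)
"
```

```text
t 11.45 pos [ 0.5575 -0.1263  0.2165] yawy 60.7 F [ 0.6  0.3 -1. ] T [-0.02  0.03 -0.09] grip 0.132 60.0 q7 1.3
units [ 0.0102 -0.016   0.0982] [ 0.0005  0.0008 -0.0216]
```

View pics/m4.png

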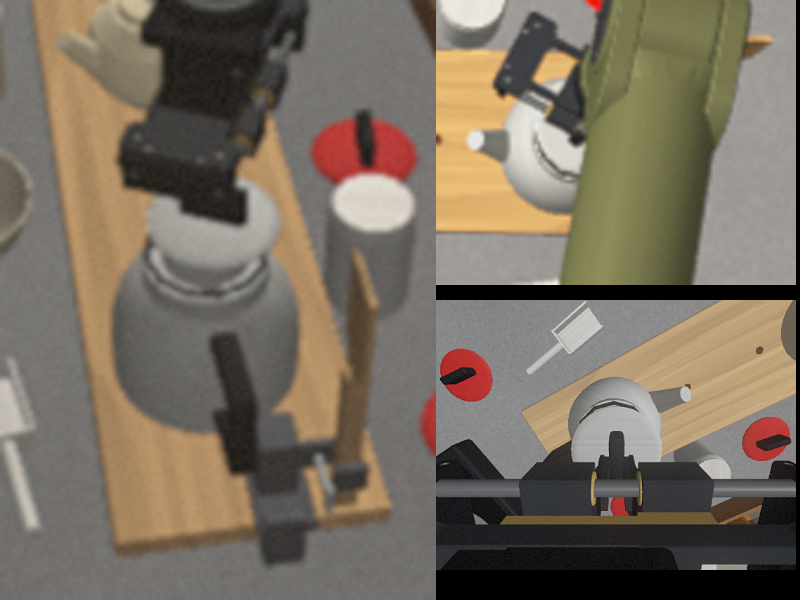

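The lid is raised about 28 mm and level, and the kettle stands with its handle by the post. In the side panel the lid spans columns 148 to 282 (bottom edge about row 267) and the collar rim spans 145 to 268 (bottom about row 298). I'll check that they share an axis.

```bash
python3 -c "
from h import *
from scipy.optimize import least_squares
im=load('side4'); t=np.linspace(0,2*np.pi,90)
def ext(c,r,z):
    P=np.array([proj(im,(c[0]+r*np.cos(a),c[1]+r*np.sin(a),z)) for a in t]); P=(P-[225,160])*3.635
    return np.array([P[:,0].min(),P[:,0].max(),P[:,1].max()])
for n,r,z,m in(('lid',.048,.209,(148,282,267)),('mouth',.0465,.176,(145,268,298))):
    q=least_squares(lambda c:ext(c,r,z)-m,(.555,-.12),diff_step=1e-3); print(n,np.round(q.x,4),np.round(q.fun,1))
im=load('side4'); f=lambda u,v,z: np.round(atz(im,225+u/3.635,160+v/3.635,z),4)
print('upright foot R',f(255,470,.078),'spout',atz(load('top4'),265+10+39/3,135+142/3,.17))
"
```

```text
lid [ 0.5563 -0.1222] [-0.4  0.4 -0. ]
mouth [ 0.5505 -0.1212] [-2.6  2.6 -0.2]
upright foot R [ 0.5605 -0.2467  0.078 ] spout [ 0.54424351 -0.0221974   0.17      ]
```

The lid sits about 5 mm to +x of the mouth axis, within tolerance. I'll trim 4 mm, settle and hand in.

jog_arm:
  moves: [0.006,-0.003,0,0,0,0,-1,0.012,-0.006,0,0,0,-1,0.012,-0.006,0,0,0,-1,0.012,-0.006,0,0,0,-1,0.012,-0.006,0,0,0,-1,0.012,-0.006,0,0,0,-1,0.012,-0.006,0,0,0,-1,0.012,-0.006,0,0,0,-1]

```text
invalid input
```

```bash
python3 -c "
from h import *
goal((.5525,-.129,.187),62); print(ctrl.close_job())
"
```

```text
t 11.6 pos [ 0.5571 -0.1262  0.2159] yawy 60.7 F [-0.4 -0.8 -0.5] T [ 0.04  0.03 -0.01] grip 0.133 60.0 q7 1.3
units [ 0.0089 -0.0156  0.0962] [ 0.     -0.0001 -0.0217]
the job is handed in; nothing more can be done
None
```

I handed the job in with the lid unlocked against the clamp and held level about 28 mm above the mouth; the last 4 mm centring move was refused ("invalid input"; cause not found), so the lid was left about 6 mm off the mouth's axis by my measurement, inside the 15 mm limit, and no verdict came back.

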